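# Press a plaster mould shut with a ratchet clamp and free the clamp

### The arm

A 6-joint arm with a two-finger parallel gripper is mounted at the origin on a cart in front of the work surface, level with it; the furniture and walls round the work are solid. World frame = base frame: x ahead of the robot, y to its left, z up, the work surface at z = 0. Lengths are in m, angles in rad, forces in N, time in s.
With the tool pointing down it reaches from about 0.425 to 0.925 m from the base axis. Payload 12.5 kg.
Tool frame: the origin (TCP) lies midway between the tips of the shut fingers; the grasp point (between the pads) lies env.pinch_z behind it (env.pinch_z is the distance from the TCP to the grasp point, in m); z points along the fingers, y is the line along which they close (so a half turn about z gives the same grasp; the last joint's range is limited). The gripper opens to 85 mm and grips with 20 to 120 N. Pads are 22 mm wide; open, the fingers measure 114 mm over their backs; the gripper's body (76 mm by 85 mm) begins 54 mm behind the grasp point. The pads swing forward as they close: fully open they stand 13 mm farther back than shut.
Start: joints at [-1.222, 0.491, 1.559, -0, 1.092, -0.106], TCP at [0.275, -0.561, 0.231] pointing down, gripper open.
Joint ranges: [-3.1, 3.1], [-0.84, 2.19], [0.05, 2.79], [-1.13, 4.28], [0.06, 2.93], [-2.69, 2.69]. Speed limits (rad/s): [2.22, 2.22, 2.79, 3.14, 3.14, 3.14].

### API

Orientations are given as a unit quaternion [x, y, z, w].
In Python, from rig import env gives the robot as it stands.
- The arm moves only by the shell command python3 -m crank 'ROWS'. ROWS is JSON, a list of rows, each a list of 7 numbers: the turn, a rotation vector about the tool's x, y, z in degrees, then the shift along the tool's x, y, z in m, then the opening in per cent of the stroke, from 0 (shut) to 100 (fully open). A call has exactly 8 rows; each row is the pose to reach, as a shift and turn from the pose commanded when the call began, along the tool's axes at that moment; what a row does not reach only later rows make up. A row lasts 1/10 s, in which the tool goes at most 50 mm and 8.59 degrees, less where a joint would pass 70% of its speed; a pose out of reach is approached as far as the arm can. A call with a gripper value outside its range is refused whole. The fingers move at their own pace and stop on an object; the grip force is fixed at half the most. Time passes only in rows, so rows that repeat a pose let the fingers close, or fill a call up. It gives the time, the measured TCP pose, the force, the opening and the grip force at its end, in the units of the state.
- env.get_state(): the state, without advancing time (a new reading comes with each control period).
- env.capture(name): name is "scene" or "top" or "wrist"; returns a dict with "frame" (420x560x3 uint8, blue, green, red), "vertical_fov" (degrees; the focal length in pixels is half the picture's height over the tangent of half this angle, whatever the lens; pixels are square), "cx", "cy" (the principal point, pixels), "R" (3x3) and "t" (3): a world point X has camera coordinates R X + t. Camera axes: x right, y down, z forward; pixel columns grow to the right and rows downward; lengths in m; the calibration is good to about 2 mm. A picture is of the moment at which its call begins. There is no depth.
- env.job_done(): hands the job in; it is judged then, once.
The state is a dict: "clock": time; "qpos": joint angles; "joint_vel": joint speeds; "joint_efforts": joint torques, N m; "ee_pos": TCP position; "ee_rot": TCP orientation; "contact_force": force on the tool from outside, world axes, zero at the start; "moment": the same for the moment, N m; "gripper_width": opening from 0.0 (shut) to 1.0 (fully open); "grasp_force": force on a finger pad.
Only numpy, scipy, OpenCV 4.12 (cv2) and the standard library are available. Lean on these libraries where they do the work, as an engineer would, in place of code of your own. Each camera call takes 0.05 s, during which the arm holds its last target. There are 200 camera calls.

### The job

Shut the two-part plaster mould with the ratchet clamp: pump the trigger until the sliding half is pressed fully home against the fixed half, and ease off as soon as the halves meet, because the plaster chips if the clamp goes on squeezing it (keep the push on the trigger under about 20 N). Then press and hold the release until the jaw has sprung all the way back, leaving the mould shut. Work the clamp only by its trigger and release, never touching the jaw or the sliding half of the mould, and leave the other things where they are.

Things in the scene. Friction and masses are not known exactly. Their poses are not given: they have to be found in the camera images.
- clamp_fixture: clamp fixture, fixed on the table: plywood base 84 mm (x) by 288 (y), 12 thick, origin under its centre; the jaw advances along its +y. Along y: wooden trigger pad overhanging the rear end, dark steel housing (30 mm wide; y -130 to -2, 64 high; y -34 to -2, 78 high; trigger lugs y -113 to -87, 112 high), jaw, sliding and fixed mould halves, fence. Heights here are above the table.
- trigger (a joint): pump trigger, a lever on an axle at fixture y -100, z 102 mm; 0 to 0.04 = up (spring return), 0.54 rad = down on a rigid stop. Pressed, its pawl grips the jaw's bar after about 0.17 rad; a full stroke moves the jaw about 10 mm, which then rests on the next tooth (8 mm pitch). A stroke ended under about 0.50 rad may gain no tooth: the jaw slips back. Trigger up: its pawl is clear of the teeth.
- trigger_pad (a point): middle of the top face of the trigger's wooden pad (32 wide, 46 mm long), 94 mm behind the axle, about 133 mm high at rest; goes down 50 mm over the full swing, up to 6 mm sideways. Takes 3 to 5 N for its spring, about 7 as the jaw advances freely, 10 to 13 as it pushes the mould (up and down; more along y by rubbing); once the mould is shut the force climbs steeply. 1 N here gives 3 N at the jaw.
- release_lever (a joint): release, a small lever in the top of the housing; its other end is the holding pawl. 0 to 0.2 = up (depends on the tooth below), 0.30 rad = fully pressed, on a rigid stop; sprung up. The teeth are free from about 0.25 rad on; takes about 4 to 7 N.
- release_tab (a point): middle of the top face of the release's flat dark steel tab (28 wide, 22 mm long), about 82 mm high at rest, at fixture y -59 mm, 130 mm in front of the trigger pad; goes down about 11 mm when pressed. The trigger's lugs (112 mm high) begin 27 mm behind it.
- jaw (a joint): travel of the jaw, a dark steel plate 44 mm wide, 44 mm high, with a rubber face, on a toothed bar: 0 = fully back, 0.045 m when it stands against the shut mould. Held forward by the holding pawl; sprung back with 8 to 9 N, so with the release held down and the trigger up it runs back by itself, in about 0.5 s.
- jaw_face (a point): middle of the jaw's front face, 48 mm high
- mould_half (a joint): travel of the sliding half of the plaster mould (68 wide, 38 thick, 54 mm high) on its two brass dowels: 0 = 30 mm open, 0.030 m = shut on the fixed half. Stiff: takes about 12 N, and stays where it is left.
- mould_face (a point): middle of the upper edge of the sliding half's rear face, the face the jaw presses, 66 mm high
- seat_face (a point): middle of the upper edge of the fixed half's parting face, 66 mm high; the sliding half's front face, 38 mm in front of mould_face, meets it when the mould is shut
- test_tile_3: bystander: pale glazed test tile, 60x36x8 mm, lying loose on top of the fixed mould half; origin under its centre
- glaze_pot_05: bystander: round plastic pot with screw lid, 63 mm across, 89 mm high, on the table right of the fixture; origin under its centre
- slip_jar: bystander: pale plastic jar, 59 mm across, 84 mm high, on the table left of the fixture; origin under its centre
- pinch_bowl: bystander: small clay bowl, 68 mm across, 36 mm high, on the white work board (10 mm thick) behind the fixture; origin under its centre
- loop_tool: bystander: slim double-ended loop tool, 151 mm long, on the work board; origin under its centre
- stone_black_a: bystander: flat black pebble, 42x63x14 mm, on the work board; origin under its centre
- rib_kidney: bystander: flat kidney-shaped rib, 56x90x8 mm, on the work board; origin under its centre
- clay_tile: bystander: flat slab of stiff clay, 52x118x9 mm, on the work board; origin under its centre

How it is judged:
By the outcome, as a careful person would: the job done as asked, in the order asked, and still so for the second after the job is handed in, with the robot touching nothing.
It also fails if it takes over 64 s, if anything falls off the work surface, if the arm or the gripper's body presses on something with over 40 N, if the wrist force passes 120 N, or if a joint passes its speed limit or range.

## Working session

There is one attempt and no reset: what is moved stays moved. The work goes in short steps, Python scripts to look and compute and a shell command to move; the robot and the scene stay as the last step left them, time stands still between calls to the robot, and variables do not carry over. Pictures are saved under pics/ and viewed, at most 10 in all, crops included, and the job is handed in when it is done.

```bash
mkdir -p pics; ls; cat > h.py <<'E'
import numpy as np, cv2
from rig import env
from scipy.spatial.transform import Rotation as Rot
def cap(n,save):
    c=env.capture(n); cv2.imwrite('pics/'+save,c['frame']); np.savez('pics/'+save+'.npz',**{k:np.array(v) for k,v in c.items()}); return c
def ray(c,u,v):
    f=210/np.tan(np.radians(float(c['vertical_fov']))/2)
    R=np.array(c['R']);t=np.array(c['t'])
    d=R.T@np.array([(u-float(c['cx']))/f,(v-float(c['cy']))/f,1]); return -R.T@t,d
def onz(c,u,v,z):
    o,d=ray(c,u,v); return o+d*(z-o[2])/d[2]
def proj(c,X):
    f=210/np.tan(np.radians(float(c['vertical_fov']))/2)
    p=np.array(c['R'])@np.array(X)+np.array(c['t']); return np.array([f*p[0]/p[2]+float(c['cx']),f*p[1]/p[2]+float(c['cy'])])
def tool(): s=env.get_state(); return np.array(s['ee_pos']),Rot.from_quat(s['ee_rot'])
E
python3 - <<'E'
from h import *
a=cap('scene','scene1.png')
b=cap('top','top1.png')
print({k:v for k,v in b.items() if k!='frame'})
cv2.imwrite('pics/both.png',cv2.resize(np.vstack([a['frame'],b['frame']]),(400,600)))
s=env.get_state();print(s,env.pinch_z)
E
```

```text
pics
{'vertical_fov': 47.701040657027185, 'cx': 279.55858378567865, 'cy': 210.14372427957457, 'R': array([[-0.01323621, -0.99983986,  0.01204436],
       [-0.99348147,  0.01178619, -0.11338282],
       [ 0.11322271, -0.01346661, -0.99347837]]), 't': array([0.01316105, 0.5869871 , 1.47286723])}
{'clock': 0.1, 'qpos': array([-1.22158801e+00,  4.91512882e-01,  1.55937664e+00, -1.29193941e-05,
        1.09170876e+00, -1.05584919e-01]), 'joint_vel': array([ 0.00030852, -0.000901  , -0.00295433, -0.00033663, -0.00041504,
        0.00104296]), 'joint_efforts': array([ 1.61141914e-03, -6.19447803e+01, -2.62025660e+01, -1.77173856e-04,
        2.92911849e-03,  2.15922120e-05]), 'ee_pos': array([ 0.27450712, -0.56127315,  0.23078181]), 'ee_rot': array([ 9.74255812e-01,  2.25444806e-01, -6.67860087e-05, -4.98393982e-04]), 'contact_force': array([0.41989434, 0.48393972, 0.18098227]), 'moment': array([ 0.01516019, -0.01831246, -0.04449666]), 'grasp_force': 0.0, 'gripper_width': 1.0003636280797272} 0.0187
```

View pics/top1.png

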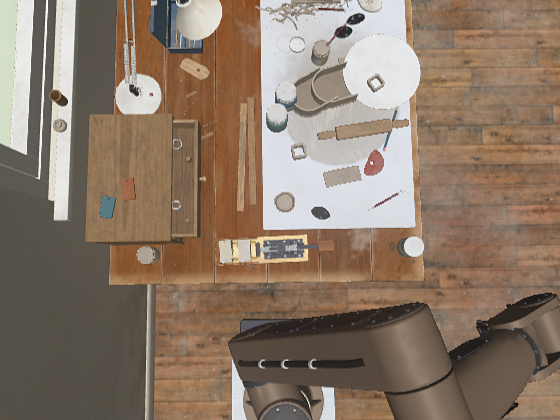

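View pics/scene1.png

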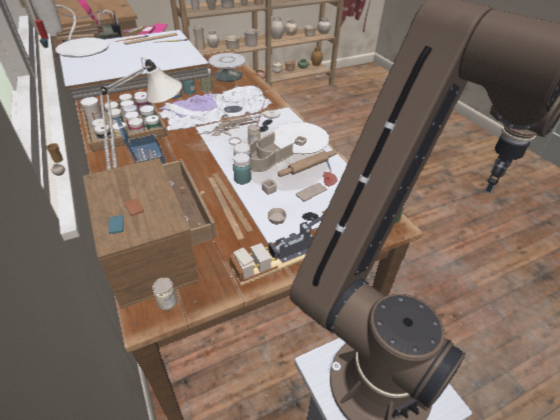

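The top view shows the fixture along row ~248: fence and mould on the left (cols 220–260), trigger pad at col ~325. The jaw therefore advances towards world +y. The scene view agrees, with the fixture at about (270,250). I'll zoom in next.

```bash
python3 - <<'E'
from h import *
b=np.load('pics/top1.png.npz')
cr=b['frame'][225:275,205:345]
cv2.imwrite('pics/crop1.png',cv2.resize(cr,None,fx=5.5,fy=5.5,interpolation=cv2.INTER_CUBIC))
for uv,z in [((325,245),.133),((219,250),.05),((285,250),.064)]: print(onz(b,*uv,z))
E
```

```text
[ 0.47108141 -0.12501921  0.133     ]
[0.46304436 0.19545989 0.05      ]
[ 0.4599936  -0.00890036  0.064     ]
```

View pics/crop1.png

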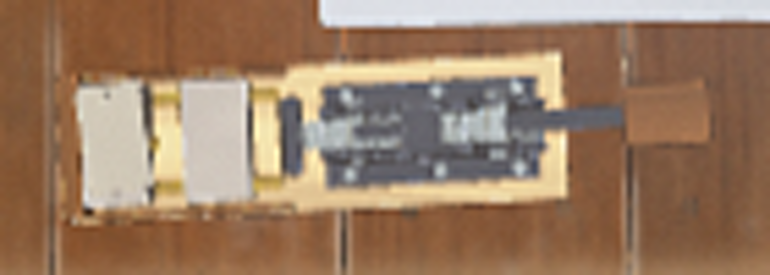

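Zoomed crop: trigger pad centre is at (668,113), base rear corners at (563,53) and (566,197), mould halves at cols 80–250, and the release tab is somewhere around col 400. I'll compute the fixture frame and the move above the pad.

```bash
cat >> h.py <<'E'
def plan(X,yaw):
    p,r=tool(); w=r.inv().apply(np.array(X)-p)
    x=[np.cos(yaw),np.sin(yaw),0]; y=[np.sin(yaw),-np.cos(yaw),0]
    T=Rot.from_matrix(np.array([x,y,[0,0,-1]]).T)
    print('turn deg',(r.inv()*T).as_rotvec(degrees=True).round(2),'shift',w.round(4),'pos',p.round(4))
E
python3 - <<'E'
from h import *
b=np.load('pics/top1.png.npz')
q=lambda x,y,z: onz(b,205+x/5.5,225+y/5.5,z)
pad=q(668,113,.133); rear=(q(563,53,.012)+q(566,197,.012))/2
j=q(345,132,.064)
print('pad',pad,'rear',rear,'mould',q(215,140,.066), 'fence', q(80,147,.066),'tab?',q(400,120,.08))
# housing bolts line direction
print(q(326,82,.064),q(545,80,.064),q(330,187,.064),q(545,178,.064))
d=q(215,140,.066)-pad; yaw=np.arctan2(d[1],d[0]); print(np.degrees(yaw))
plan([pad[0],pad[1],.22],yaw)
E
```

```text
pad [ 0.46942757 -0.12925924  0.133     ] rear [ 0.46795991 -0.0824548   0.012     ] mould [0.46016077 0.11673825 0.066     ] fence [0.4572397  0.19195202 0.066     ] tab? [0.46946277 0.01348916 0.08      ]
[0.49182456 0.05455104 0.064     ] [ 0.49139549 -0.06828973  0.064     ] [0.43325307 0.05288158 0.064     ] [ 0.43668168 -0.06724469  0.064     ]
92.15732945123214
turn deg [-5.00e-02 -4.00e-02 -6.61e+01] shift [ 0.3649 -0.3025  0.0111] pos [ 0.2745 -0.5613  0.2308]
```

```bash
python3 -m crank '[[0,0,-6,0.02,-0.016,0,50],[0,0,-14,0.06,-0.05,0,0],[0,0,-22,0.098,-0.081,0,0],[0,0,-30,0.136,-0.112,0,0],[0,0,-38,0.174,-0.144,0,0],[0,0,-46,0.212,-0.175,0,0],[0,0,-54,0.25,-0.206,0,0],[0,0,-62,0.288,-0.238,0,0]]'; python3 -c "
from h import *
plan([.4694,-.1293,.22],np.radians(92.2))"
```

```text
clock: 0.9
ee_pos: [0.4292, -0.2193, 0.2313]
ee_rot: [0.717, 0.697, 0.0, 0.0]
contact_force: [0.6, -0.6, -1.5]
gripper_width: 0.001
grasp_force: 0.0
turn deg [ 0.    0.   -3.83] shift [0.0911 0.0376 0.0113] pos [ 0.4292 -0.2193  0.2313]
```

```bash
python3 -m crank '[[0,0,-2,0.03,0.012,0,0],[0,0,-4,0.06,0.025,0.003,0],[0,0,-4,0.08,0.033,0.006,0],[0,0,-4,0.089,0.037,0.01,0],[0,0,-4,0.091,0.038,0.011,0],[0,0,-4,0.091,0.038,0.011,0],[0,0,-4,0.091,0.038,0.011,0],[0,0,-4,0.091,0.038,0.011,0]]'; python3 - <<'E'
from h import *
c=cap('wrist','w1.png'); p,r=tool(); print(p,-np.array(c['R']).T@c['t'])
for n,X in dict(pad=[.4694,-.1293,.133],tcp=p,tab=[.4644,.0007,.082]).items(): print(n,proj(c,X))
E
```

```text
clock: 1.7
ee_pos: [0.4696, -0.1323, 0.2204]
ee_rot: [0.695, 0.719, -0.0, 0.0]
contact_force: [-0.5, -0.6, -0.1]
gripper_width: -0.001
grasp_force: 0.0
[ 0.46964719 -0.13224051  0.22040185] [ 0.46805291 -0.06234819  0.36253761]
pad [279.23733592 212.13383343]
tcp [278.80617813 269.30485419]
tab [278.75083799  32.1894248 ]
```

View pics/w1.png

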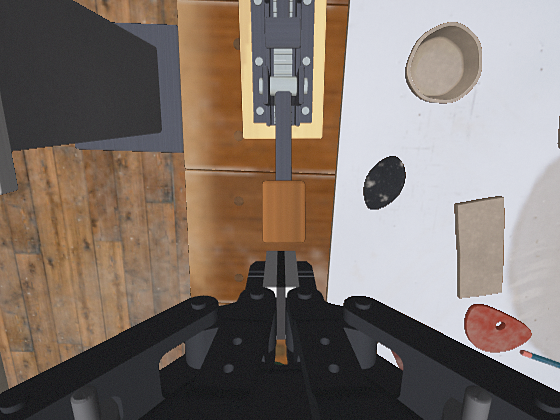

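The wrist view shows the pad's top face spanning cols 263–305, rows 181–241, with its centre at about (284,211). The lever is aligned with the image vertical, and the axle/lugs are at about (284,90).

```bash
python3 - <<'E'
from h import *
c=np.load('pics/w1.png.npz')
P=onz(c,284,211,.133); print(P,onz(c,284,181,.133),onz(c,284,241,.133),onz(c,283,86,.112))
plan([P[0],P[1],.14],np.radians(92.2)); print(env.get_state()['contact_force'])
E
```

```text
[ 0.47285438 -0.12831365  0.133     ] [ 0.47200909 -0.10606491  0.133     ] [ 0.47374529 -0.15176298  0.133     ] [ 0.46901804 -0.04077718  0.112     ]
turn deg [ 0.01  0.01 -0.21] shift [0.0038 0.0033 0.0804] pos [ 0.4696 -0.1322  0.2204]
[-0.18220722  0.28309775 -0.01188949]
```

```bash
python3 -m crank '[[0,0,0,0.002,0.002,0.02,0],[0,0,0,0.0035,0.003,0.05,0],[0,0,0,0.0035,0.003,0.066,0],[0,0,0,0.0035,0.003,0.074,0],[0,0,0,0.0035,0.003,0.078,0],[0,0,0,0.0035,0.003,0.08,0],[0,0,0,0.0035,0.003,0.08,0],[0,0,0,0.0035,0.003,0.08,0]]'; python3 -m crank '[[0,0,0,0,0,0.002,0],[0,0,0,0,0,0.004,0],[0,0,0,0,0,0.006,0],[0,0,0,0,0,0.008,0],[0,0,0,0,0,0.01,0],[0,0,0,0,0,0.012,0],[0,0,0,0,0,0.012,0],[0,0,0,0,0,0.012,0]]'
```

```text
clock: 2.55
ee_pos: [0.4729, -0.128, 0.1409]
ee_rot: [0.694, 0.72, 0.0, 0.001]
contact_force: [-0.5, 0.7, -0.4]
gripper_width: -0.001
grasp_force: 0.0
clock: 3.35
ee_pos: [0.4726, -0.1278, 0.1282]
ee_rot: [0.694, 0.72, -0.0, -0.0]
contact_force: [-0.6, -0.3, -0.4]
gripper_width: -0.001
grasp_force: 0.0
```

```bash
python3 -m crank '[[0,0,0,0,0,0.002,0],[0,0,0,0,0,0.004,0],[0,0,0,0,0,0.006,0],[0,0,0,0,0,0.007,0],[0,0,0,0,0,0.008,0],[0,0,0,0,0,0.008,0],[0,0,0,0,0,0.008,0],[0,0,0,0,0,0.008,0]]'; python3 - <<'E'
from h import *
c=cap('wrist','w2.png')
E
```

```text
clock: 4.15
ee_pos: [0.4727, -0.1279, 0.1203]
ee_rot: [0.694, 0.72, -0.0, 0.0]
contact_force: [0.3, -0.8, 2.8]
gripper_width: 0.003
grasp_force: 0.6
```

View pics/w2.png

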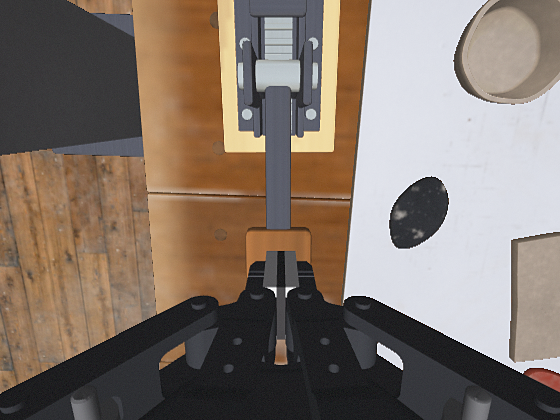

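The fingertips rest on the pad (cols 247–311, centred on the fingers at col 280), with light contact. I'll start the first stroke in stages.

```bash
python3 -m crank '[[0,0,0,0,0,0.004,0],[0,0,0,0,0,0.008,0],[0,0,0,0,0,0.012,0],[0,0,0,0,0,0.016,0],[0,0,0,0,0,0.02,0],[0,0,0,0,0,0.022,0],[0,0,0,0,0,0.022,0],[0,0,0,0,0,0.022,0]]'; python3 -m crank '[[0,0,0,0,0,0.002,0],[0,0,0,0,0,0.004,0],[0,0,0,0,0,0.006,0],[0,0,0,0,0,0.008,0],[0,0,0,0,0,0.01,0],[0,0,0,0,0,0.01,0],[0,0,0,0,0,0.01,0],[0,0,0,0,0,0.01,0]]'
```

```text
clock: 5.0
ee_pos: [0.4731, -0.1285, 0.0984]
ee_rot: [0.694, 0.72, 0.0, 0.001]
contact_force: [-0.7, -5.5, 6.6]
gripper_width: -0.0
grasp_force: 3.3
clock: 5.8
ee_pos: [0.473, -0.1278, 0.0884]
ee_rot: [0.694, 0.72, 0.0, 0.0]
contact_force: [1.0, 1.2, 6.5]
gripper_width: 0.0
grasp_force: 3.1
```

```bash
python3 -m crank '[[0,0,0,0,0,0.001,0],[0,0,0,0,0,0.002,0],[0,0,0,0,0,0.003,0],[0,0,0,0,0,0.004,0],[0,0,0,0,0,0.004,0],[0,0,0,0,0,0.004,0],[0,0,0,0,0,0.004,0],[0,0,0,0,0,0.004,0]]'; python3 -m crank '[[0,0,0,0,0,0.0005,0],[0,0,0,0,0,0.001,0],[0,0,0,0,0,0.0015,0],[0,0,0,0,0,0.002,0],[0,0,0,0,0,0.002,0],[0,0,0,0,0,0.002,0],[0,0,0,0,0,0.002,0],[0,0,0,0,0,0.002,0]]'
```

```text
clock: 6.6
ee_pos: [0.4733, -0.1277, 0.0868]
ee_rot: [0.694, 0.72, 0.001, 0.001]
contact_force: [-7.1, 5.3, 43.9]
gripper_width: 0.001
grasp_force: 20.2
clock: 7.4
ee_pos: [0.4734, -0.1277, 0.0862]
ee_rot: [0.694, 0.72, 0.001, 0.002]
contact_force: [-13.0, 7.9, 67.6]
gripper_width: -0.002
grasp_force: 31.5
```

The rigid stop is at z≈0.0878. I overshot it slightly, with the mould still open so the plaster wasn't loaded. Later strokes will end at 0.0895. Now I'll lift off and check the jaw.

```bash
python3 -m crank '[[0,0,0,0,0,-0.006,0],[0,0,0,0,0,-0.014,0],[0,0,0,0,0,-0.022,0],[0,0,0,0,0,-0.03,0],[0,0,0,0,0,-0.038,0],[0,0,0,0,0,-0.044,0],[0,0,0,0,0,-0.046,0],[0,0,0,0,0,-0.046,0]]'; python3 - <<'E'
from h import *
a=np.load('pics/top1.png.npz')['frame']; b=cap('top','top2.png')['frame']; s=cap('scene','scene2.png')['frame']; s0=np.load('pics/scene1.png.npz')['frame']
f=lambda i,k:cv2.resize(i,None,fx=k,fy=k,interpolation=cv2.INTER_CUBIC)
C=lambda i:f(i[225:275,205:345],4)
S=lambda i:f(i[215:285,225:345],4.666)[:,:560]
top=np.vstack([C(a),C(b)]); 
cv2.imwrite('pics/cmp.png',np.vstack([top,f(s[200:290,220:360],4)[:200+0] ])[:600])
E
```

```text
clock: 8.2
ee_pos: [0.4727, -0.1279, 0.1284]
ee_rot: [0.694, 0.72, -0.0, 0.0]
contact_force: [-0.1, -0.5, 0.5]
gripper_width: -0.002
grasp_force: 0.0
```

View pics/cmp.png

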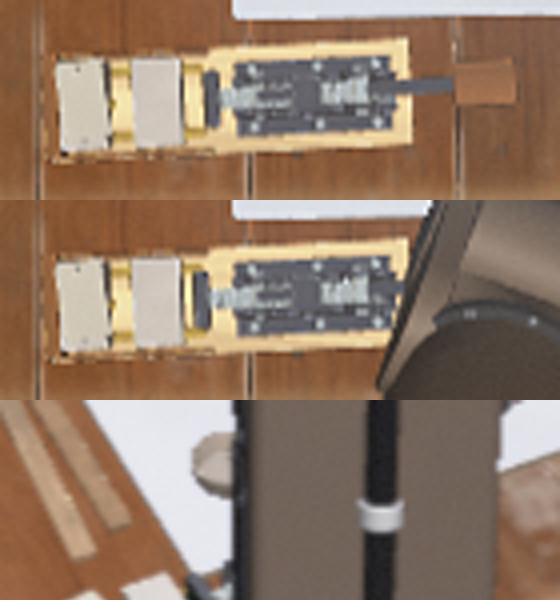

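Upper panels, before and after: the jaw moved from col 212 to 202 (4× scale), about 8 mm, so it gained one tooth. The mould halves have not moved. Next is stroke 2, split so I can watch the force.

```bash
python3 -m crank '[[0,0,0,0,0,0.006,0],[0,0,0,0,0,0.012,0],[0,0,0,0,0,0.018,0],[0,0,0,0,0,0.024,0],[0,0,0,0,0,0.03,0],[0,0,0,0,0,0.035,0],[0,0,0,0,0,0.038,0],[0,0,0,0,0,0.0394,0]]'; python3 -m crank '[[0,0,0,0,0,0,0],[0,0,0,0,0,-0.005,0],[0,0,0,0,0,-0.012,0],[0,0,0,0,0,-0.02,0],[0,0,0,0,0,-0.028,0],[0,0,0,0,0,-0.036,0],[0,0,0,0,0,-0.0394,0],[0,0,0,0,0,-0.0394,0]]'; python3 -m crank '[[0,0,0,0,0,0.006,0],[0,0,0,0,0,0.012,0],[0,0,0,0,0,0.018,0],[0,0,0,0,0,0.024,0],[0,0,0,0,0,0.03,0],[0,0,0,0,0,0.035,0],[0,0,0,0,0,0.038,0],[0,0,0,0,0,0.0394,0]]'; python3 -m crank '[[0,0,0,0,0,0,0],[0,0,0,0,0,-0.005,0],[0,0,0,0,0,-0.012,0],[0,0,0,0,0,-0.02,0],[0,0,0,0,0,-0.028,0],[0,0,0,0,0,-0.036,0],[0,0,0,0,0,-0.0394,0],[0,0,0,0,0,-0.0394,0]]'; python3 - <<'E'
from h import *
b=cap('top','top3.png')['frame']
for n in ('top1','top2','top3'):
    f=np.load(f'pics/{n}.png.npz')['frame']
    print(n,f[243:251,215:262].mean((0,2)).astype(int).tolist())
E
```

```text
clock: 9.1
ee_pos: [0.473, -0.128, 0.0886]
ee_rot: [0.694, 0.72, 0.0, 0.0]
contact_force: [0.0, 1.0, 11.2]
gripper_width: 0.001
grasp_force: 5.0
clock: 9.9
ee_pos: [0.4728, -0.1279, 0.1288]
ee_rot: [0.694, 0.72, 0.0, 0.0]
contact_force: [-0.1, 0.7, 0.5]
gripper_width: 0.001
grasp_force: 0.2
clock: 10.7
ee_pos: [0.4729, -0.1281, 0.0885]
ee_rot: [0.694, 0.72, 0.0, 0.0]
contact_force: [-0.4, 0.6, 10.9]
gripper_width: 0.0
grasp_force: 5.1
clock: 11.5
ee_pos: [0.4728, -0.1279, 0.1288]
ee_rot: [0.694, 0.72, 0.0, 0.0]
contact_force: [-0.3, -0.6, -1.2]
gripper_width: 0.001
grasp_force: 0.0
top1 [105, 103, 105, 112, 175, 199, 197, 198, 199, 198, 197, 197, 197, 198, 199, 198, 104, 100, 184, 196, 198, 198, 173, 199, 195, 196, 196, 197, 198, 199, 199, 200, 200, 201, 208, 78, 207, 207, 206, 210, 155, 86, 98, 98, 98, 186, 197]
top2 [105, 103, 104, 112, 174, 199, 197, 197, 199, 197, 197, 197, 196, 198, 198, 198, 103, 99, 184, 195, 197, 198, 173, 199, 195, 195, 196, 197, 198, 199, 199, 200, 199, 202, 208, 77, 209, 217, 80, 98, 97, 101, 151, 205, 193, 184, 195]
top3 [105, 103, 104, 111, 173, 199, 197, 197, 199, 198, 197, 198, 197, 197, 199, 198, 103, 98, 184, 195, 207, 195, 195, 196, 196, 196, 198, 199, 199, 200, 201, 209, 102, 67, 99, 99, 87, 153, 200, 191, 197, 181, 187, 203, 191, 184, 195]
```

Jaw and mould are tracking as expected: jaw about 24 mm, mould about 10 mm, 11 N at the end of stroke. I'll do stroke 4, then stroke 5 in two halves.

```bash
python3 -m crank '[[0,0,0,0,0,0.006,0],[0,0,0,0,0,0.012,0],[0,0,0,0,0,0.018,0],[0,0,0,0,0,0.024,0],[0,0,0,0,0,0.03,0],[0,0,0,0,0,0.035,0],[0,0,0,0,0,0.038,0],[0,0,0,0,0,0.0394,0]]'; python3 -m crank '[[0,0,0,0,0,0,0],[0,0,0,0,0,-0.005,0],[0,0,0,0,0,-0.012,0],[0,0,0,0,0,-0.02,0],[0,0,0,0,0,-0.028,0],[0,0,0,0,0,-0.036,0],[0,0,0,0,0,-0.0394,0],[0,0,0,0,0,-0.0394,0]]'; python3 -m crank '[[0,0,0,0,0,0.005,0],[0,0,0,0,0,0.01,0],[0,0,0,0,0,0.015,0],[0,0,0,0,0,0.019,0],[0,0,0,0,0,0.022,0],[0,0,0,0,0,0.025,0],[0,0,0,0,0,0.027,0],[0,0,0,0,0,0.029,0]]'; python3 - <<'E'
from h import *
b=cap('top','top4.png')['frame']
print(b[243:251,215:262].mean((0,2)).astype(int).tolist())
E
```

```text
clock: 12.35
ee_pos: [0.473, -0.1281, 0.0885]
ee_rot: [0.694, 0.72, 0.0, 0.0]
contact_force: [-0.7, 0.6, 10.5]
gripper_width: -0.002
grasp_force: 5.1
clock: 13.15
ee_pos: [0.4728, -0.1279, 0.1287]
ee_rot: [0.694, 0.72, 0.0, 0.0]
contact_force: [0.1, -0.5, 0.7]
gripper_width: 0.001
grasp_force: 0.0
clock: 13.95
ee_pos: [0.4731, -0.129, 0.0996]
ee_rot: [0.694, 0.72, -0.0, 0.001]
contact_force: [-4.3, -8.4, 19.2]
gripper_width: -0.001
grasp_force: 9.8
[104, 102, 103, 111, 173, 198, 197, 197, 198, 197, 197, 196, 196, 197, 197, 193, 157, 194, 195, 194, 195, 196, 196, 197, 198, 198, 200, 205, 137, 90, 98, 99, 71, 176, 196, 191, 194, 181, 179, 195, 190, 199, 180, 180, 202, 192, 188]
```

Force has risen to 19 N and the halves look nearly closed (seam at col 231), so the mould evidently didn't start fully open. I'll check the image before moving; the clock is stopped.

```bash
python3 - <<'E'
from h import *
C=lambda n:cv2.resize(np.load(f'pics/{n}.png.npz')['frame'][228:270,210:275],None,fx=8,fy=8,interpolation=cv2.INTER_CUBIC)[:,:520]
cv2.imwrite('pics/cmp2.png',cv2.resize(np.vstack([C('top3'),C('top4')]),None,fx=.88,fy=.88))
c=np.load('pics/top4.png.npz')
for u in (231,237.3,250,243.2): print(u,onz(c,u,247,.066))
print(env.get_state()['contact_force'])
E
```

```text
231 [0.47125269 0.15684852 0.066     ]
237.3 [0.4710053  0.13752445 0.066     ]
250 [0.47050635 0.09855086 0.066     ]
243.2 [0.47077354 0.11942172 0.066     ]
[-4.51357941 -8.62667591 17.59895529]
```

View pics/cmp2.png

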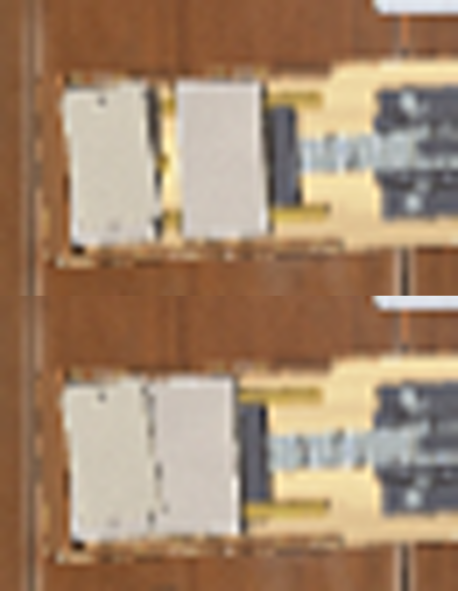

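The lower panel shows the halves touching, with only a thin seam at col ~150 and the jaw against the mould. At 18 N the jaw delivers well over the 12 N the mould needs to slide, so it is shut. I'll ease off, lift and move over the release tab.

```bash
python3 -m crank '[[0,0,0,0,0,-0.006,0],[0,0,0,0,0,-0.014,0],[0,0,0,0,0,-0.022,0],[0,0,0,0,0,-0.03,0],[0,0,0,0,0,-0.04,0],[0,0,0,0,0,-0.055,0],[0,0,0,0,0,-0.068,0],[0,0,0,0,0,-0.07,0]]'; python3 - <<'E'
from h import *
b=cap('top','top5.png')['frame']
print(b[243:251,215:262].mean((0,2)).astype(int).tolist())
E
python3 -m crank '[[0,0,0,0.015,0,0,0],[0,0,0,0.04,0,0,0],[0,0,0,0.065,0,0,0],[0,0,0,0.09,-0.001,0,0],[0,0,0,0.11,-0.001,0,0],[0,0,0,0.125,-0.0014,0,0],[0,0,0,0.129,-0.0014,0,0],[0,0,0,0.129,-0.0014,0,0]]'; python3 - <<'E'
from h import *
c=cap('wrist','w3.png'); p,r=tool(); print(p,proj(c,p),proj(c,[.4667,.001,.082]))
E
```

```text
clock: 14.8
ee_pos: [0.4731, -0.128, 0.1707]
ee_rot: [0.694, 0.72, 0.0, 0.001]
contact_force: [-0.6, 0.6, -0.4]
gripper_width: -0.006
grasp_force: 0.0
[105, 103, 104, 112, 174, 200, 198, 198, 199, 197, 198, 197, 197, 198, 199, 193, 158, 195, 196, 196, 197, 197, 199, 199, 199, 199, 200, 204, 166, 122, 93, 104, 99, 104, 99, 198, 185, 178, 198, 191, 196, 181, 186, 203, 192, 185, 195]
clock: 15.65
ee_pos: [0.4663, 0.0017, 0.1689]
ee_rot: [0.694, 0.72, -0.0, -0.0]
contact_force: [-0.0, 0.0, -0.0]
gripper_width: -0.002
grasp_force: 0.0
[0.46647885 0.00113442 0.16897196] [278.98946152 270.59002267] [279.96355876 217.22649073]
```

View pics/w3.png

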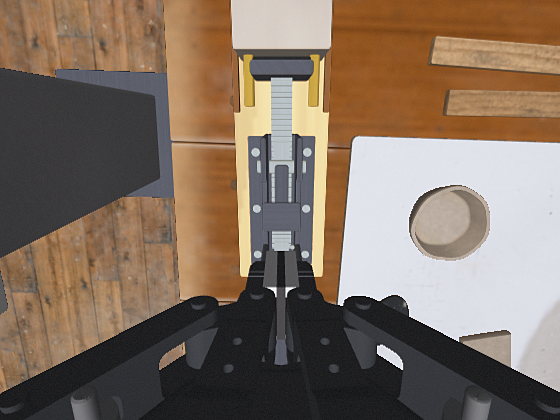

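The jaw has slipped back a tooth and the mould stays shut (seam unchanged). The release tab is at cols 263–301, rows 203–230, centre about (282,216), against a prediction of (280,217). I'll descend onto it.

```bash
python3 -m crank '[[0,0,0,0,0.001,0.01,0],[0,0,0,0,0.001,0.03,0],[0,0,0,0,0.001,0.05,0],[0,0,0,0,0.001,0.066,0],[0,0,0,0,0.001,0.076,0],[0,0,0,0,0.001,0.081,0],[0,0,0,0,0.001,0.083,0],[0,0,0,0,0.001,0.083,0]]'; python3 -m crank '[[0,0,0,0,0,0.001,0],[0,0,0,0,0,0.002,0],[0,0,0,0,0,0.003,0],[0,0,0,0,0,0.004,0],[0,0,0,0,0,0.005,0],[0,0,0,0,0,0.006,0],[0,0,0,0,0,0.007,0],[0,0,0,0,0,0.008,0]]'
```

```text
clock: 16.5
ee_pos: [0.4678, 0.0009, 0.0864]
ee_rot: [0.694, 0.72, 0.0, 0.0]
contact_force: [-1.0, 0.9, -0.1]
gripper_width: -0.001
grasp_force: 0.0
clock: 17.3
ee_pos: [0.4681, 0.0005, 0.0787]
ee_rot: [0.694, 0.72, 0.0, 0.001]
contact_force: [-0.2, -6.6, 7.6]
gripper_width: 0.001
grasp_force: 4.3
```

```bash
python3 -m crank '[[0,0,0,0,0,0.0005,0],[0,0,0,0,0,0.001,0],[0,0,0,0,0,0.0015,0],[0,0,0,0,0,0.002,0],[0,0,0,0,0,0.0025,0],[0,0,0,0,0,0.003,0],[0,0,0,0,0,0.003,0],[0,0,0,0,0,0.003,0]]'; python3 -m crank '[[0,0,0,0,0,0.0005,0],[0,0,0,0,0,0.001,0],[0,0,0,0,0,0.0015,0],[0,0,0,0,0,0.002,0],[0,0,0,0,0,0.002,0],[0,0,0,0,0,0.002,0],[0,0,0,0,0,0.002,0],[0,0,0,0,0,0.002,0]]'; python3 - <<'E'
from h import *
b=cap('top','top6.png')['frame']
print(b[243:251,215:264].mean((0,2)).astype(int).tolist())
E
```

```text
clock: 18.1
ee_pos: [0.4678, 0.001, 0.0753]
ee_rot: [0.694, 0.72, 0.0, 0.0]
contact_force: [0.7, -5.0, 3.7]
gripper_width: -0.001
grasp_force: 2.0
clock: 18.9
ee_pos: [0.4677, 0.0009, 0.0734]
ee_rot: [0.694, 0.72, 0.0, 0.0]
contact_force: [0.6, -5.3, 5.6]
gripper_width: -0.0
grasp_force: 3.4
[104, 102, 104, 111, 173, 199, 197, 197, 197, 197, 196, 196, 196, 196, 197, 192, 156, 193, 195, 194, 195, 195, 197, 198, 197, 198, 199, 202, 162, 112, 198, 204, 204, 204, 204, 204, 204, 204, 204, 207, 198, 84, 81, 84, 84, 84, 84, 84, 79]
```

The jaw has run back, to at least col 256. I'll press a little further, hold, and check that it is fully back.

```bash
python3 -m crank '[[0,0,0,0,0,0.0005,0],[0,0,0,0,0,0.001,0],[0,0,0,0,0,0.001,0],[0,0,0,0,0,0.001,0],[0,0,0,0,0,0.001,0],[0,0,0,0,0,0.001,0],[0,0,0,0,0,0.001,0],[0,0,0,0,0,0.001,0]]'; python3 - <<'E'
from h import *
c=cap('wrist','w4.png')['frame']; b=cap('top','top7.png')['frame']
t=cv2.resize(b[228:270,205:285],None,fx=7,fy=7,interpolation=cv2.INTER_CUBIC)
cv2.imwrite('pics/v7.png',np.vstack([c[:290],t]))
E
```

```text
clock: 19.75
ee_pos: [0.4679, 0.0009, 0.073]
ee_rot: [0.694, 0.72, 0.0, 0.0]
contact_force: [-2.1, -4.2, 16.2]
gripper_width: 0.002
grasp_force: 8.5
```

View pics/v7.png

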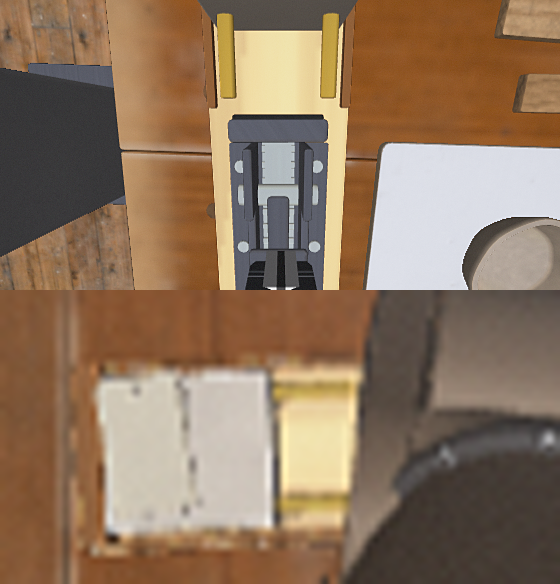

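The wrist view shows the jaw (rows 118–142) right back against the housing, and the top view shows the mould still shut. I'll lift clear.

```bash
python3 -m crank '[[0,0,0,0,0,-0.003,0],[0,0,0,0,0,-0.01,0],[0,0,0,0,0,-0.02,0],[0,0,0,0,0,-0.035,0],[0,0,0,0,0,-0.055,0],[0,0,0,0,0,-0.08,0],[0,0,0,0,0,-0.095,0],[0,0,0,0,0,-0.1,0]]';  python3 -m crank '[[0,0,0,-0.01,0,-0.005,0],[0,0,0,-0.03,0,-0.01,0],[0,0,0,-0.06,0,-0.015,0],[0,0,0,-0.08,0,-0.02,0],[0,0,0,-0.09,0,-0.02,0],[0,0,0,-0.09,0,-0.02,0],[0,0,0,-0.09,0,-0.02,0],[0,0,0,-0.09,0,-0.02,0]]'; python3 - <<'E'
from h import *
b=cap('top','top8.png')['frame']; a=np.load('pics/top1.png.npz')['frame']
print(b[243:251,215:268].mean((0,2)).astype(int).tolist())
d=cv2.absdiff(a,b).max(2)>40; print('changed outside arm, board area:',d[20:230,100:300].sum())
E
```

```text
clock: 20.65
ee_pos: [0.4678, 0.0012, 0.1741]
ee_rot: [0.694, 0.72, 0.001, 0.001]
contact_force: [-0.2, -0.8, -0.3]
gripper_width: -0.0
grasp_force: 0.0
clock: 21.45
ee_pos: [0.4707, -0.0882, 0.1919]
ee_rot: [0.694, 0.72, -0.0, -0.0]
contact_force: [0.4, -0.7, 0.5]
gripper_width: 0.001
grasp_force: 0.0
[106, 104, 104, 112, 173, 199, 198, 198, 198, 198, 198, 197, 197, 197, 199, 193, 158, 195, 196, 195, 197, 197, 198, 198, 199, 199, 201, 203, 164, 114, 199, 205, 205, 205, 205, 204, 205, 205, 205, 205, 205, 209, 217, 107, 106, 98, 101, 128, 158, 134, 139, 141, 149]
changed outside arm, board area: 26
```

```bash
python3 -c "
from rig import env
print(env.job_done())"
```

```text
the job is handed in; nothing more can be done
None
```

The mould is shut, the jaw has sprung all the way back and I've handed the job in at about 21.5 s. The push peaked at about 19 N as the halves met, but on the first stroke, with the mould still open, I overshot the trigger's rigid stop and pushed with about 68 N.

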